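# Open the combination padlock of the artist's supply chest and hold it up

### The arm

A 7-joint arm with a two-finger parallel gripper is mounted at the origin on the work surface. World frame = base frame: x ahead of the robot, y to its left, z up, the work surface at z = 0. Lengths are in m, angles in rad, forces in N, time in s.
With the tool pointing down it reaches from about 0.425 to 0.875 m from the base axis. Payload 4.7 kg.
Tool frame: the origin (TCP) lies midway between the tips of the shut fingers; the grasp point (between the pads) lies ctrl.grasp_offset behind it (ctrl.grasp_offset is the distance from the TCP to the grasp point, in m); z points along the fingers, y is the line along which they close (so a half turn about z gives the same grasp; the last joint's range is limited). The gripper opens to 87 mm and grips with 3 to 60 N. Pads are 19 mm wide; open, the fingers measure 117 mm over their backs; the gripper's body (75 mm by 190 mm) begins 51 mm behind the grasp point.
Start: joints at [1.115, 0.321, -0.07, 1.45, 0.023, 1.371, -0.057], TCP at [0.294, -0.58, 0.223] pointing down, gripper open.
Joint ranges: [-2.86, 2.86], [-0.3, 2.09], [-1.38, 1.24], [0.06, 2.45], [-1.56, 4.7], [0.09, 2.05], [-2.69, 2.69]. Speed limits (rad/s): [2.57, 2.57, 3.14, 3.14, 3.14, 3.14, 3.14].

### API

Orientations are given as a rotation vector (axis times angle).
In Python, from bench import ctrl gives the robot as it stands. The module is installed in compiled form; this text tells all that it offers.
- The arm moves only by the tool jog_arm, never from a script. Its argument "moves" is one flat list of numbers, 7 for each row, row after row: the shift along the tool's x, y, z in units of 30 cm (1.0 is 30 cm), then the turn, a rotation vector about the tool's x, y, z in units of 60 degrees (1.0 is 60 degrees), then the gripper's target within -1 to 1 (fully open at 1, half-way at 0, shut at -1). In form: [x, y, z, wx, wy, wz, fingers, x, y, z, wx, wy, wz, fingers, ...]. A call has exactly 8 rows; each row is the pose to reach, as a shift and turn from the pose commanded when the call began, along the tool's axes at that moment; what a row does not reach only later rows make up. A row lasts 1/8 s, in which the tool goes at most 62.5 mm and 10.7 degrees, less where a joint would pass 70% of its speed; a pose out of reach is approached as far as the arm can. A call with a number of a shift or a turn outside -1 to 1 is refused whole. A call with a gripper value outside its range is refused whole. The fingers move at their own pace and stop on an object; "newtons" is the grip in N (left out, the last holds). Time passes only in rows, so rows that repeat a pose let the fingers close, or fill a call up. It gives the time, the measured TCP pose, the force, the opening and the grip force at its end, in the units of the state.
- ctrl.get_state(): the state, without advancing time (a new reading comes with each control period).
- ctrl.get_image(name): name is "scene" or "top" or "wrist"; returns a dict with "pixels" (420x560x3 uint8, red, green, blue), "fx", "fy", "cx", "cy" (pixels), "xyz" and "rotation" of the camera in the world; the wrist camera has in their place "tool_from_camera" (4x4, takes a point from camera to tool coordinates, whose origin is the TCP and whose axes are the flange's). Camera axes: x right, y up, looking along -z (the intrinsics and any distortion apply to the point x, -y, -z); pixel columns grow to the right and rows downward; lengths in m; the calibration is good to about 2 mm. The wrist camera is an equidistant fisheye: a pixel r from the principal point sees the ray r / f radians off the axis. A picture is of the moment at which its call begins: read the wrist's pose just before it. There is no depth.
- ctrl.close_job(): hands the job in; it is judged then, once.
The state is a dict: "time": time; "joint_positions": joint angles; "qd": joint speeds; "joint_torque": joint torques, N m; "position": TCP position; "tool_rot": TCP orientation; "ft_force": force on the tool from outside, world axes, zero at the start; "torque": the same for the moment, N m; "grip_width": opening from 0.0 (shut) to 1.0 (fully open); "grip_force": force on a finger pad.
Only numpy, scipy, OpenCV 4.12 (cv2) and the standard library are available. Lean on these libraries where they do the work, as an engineer would, in place of code of your own. Each camera call takes 0.05 s, during which the arm holds its last target. There are 200 camera calls.

### The job

The artist's supply chest is shut with a dial padlock that lies on its top, and all but the last number have been dialled already: turn the dial clockwise, click by click, until its long white line stands at the white index mark next to the shackle, and stop there without running on to the next click. Then pull the lock's case back from the staple so that the shackle opens all the way, slide the open shackle out of the staple, and finish holding the open lock up in the air, dial upwards and level, at least 10 cm above the chest's top. Leave the ink jar, eraser, water bottle and glass where they are.

Things in the scene. Friction and masses are not known exactly. Their poses are not given: they have to be found in the camera images.
- chest: Plain wooden supply chest, 240 mm (x) by 300 mm (y) by 100 mm high, fixed. Origin: centre of its underside; z up, +x away from the robot; its flat top is 100 mm above the origin. A flat steel strap is let into the top, 1 mm proud; the hasp's hinge knuckle, 68 mm beyond the staple, stands 4 mm proud.
- staple (a point): Middle of the eye of the hasp's staple, 10 mm above the chest's top; axes as the chest's. Upright loop of 5 mm steel bar: two posts, centres 9 mm to either side of this point along y (13 mm clear between them), joined by a bar across the top, 22.5 mm high in all. The shackle's short leg passes through it along x; the post at -y stands inside the U.
- lock_center (a point): Centre of the case of the loose dial padlock (about 330 g in all) lying on its back on the chest's top: upright round steel drum, 52 mm in diameter, 24 mm high, this point half-way up; can be gripped across its sides along y. z: out of the dial's face (up). x: towards the shackle. At the start the staple lies 31 to 37 mm from here along x; the case slides back 5 to 11 mm until the bow catches on it.
- shackle_bow (a point): Middle of the shackle's bow, moving with the shackle. U of 7 mm bar, in a plane 10 mm above the lock's underside; legs at y = -13.5 mm (long, never leaves the case) and +13.5 mm of the lock's frame. Shut, this point is 49.5 mm from the lock's centre along x, fully open 73.5 mm.
- short_leg_end (a point): Free end of the shackle's short leg, moving with the shackle: 16 mm from the lock's centre along x when shut (hidden in the case), 40 mm when fully open, leaving a gap of about 14 mm to the case. To take the open lock off, move it forward along its x until the staple stands in this gap (staple 30 to 36 mm from the lock's centre along x); then it lifts straight up.
- dial_grip (a point): On the dial's axis, 10 mm above the case's face (34 mm above the chest's top). Dial: round black knurled knob, 34 mm in diameter, standing 17 mm proud of the case, so from 24 to 41 mm above the chest's top. x points along the long white line on the dial's top, z up along the axis.
- dial (a joint): Dial angle, rad: 0 with the long white line at the white index mark next to the shackle (along the lock's x), growing anticlockwise seen from above; starts at 0.9 to 2.8. Ten click notches a turn, 0.628 rad apart, one at 0; up to 0.07 N m to pass a click; let go within 0.25 rad of a notch it falls in. Only within about 0.1 rad of 0 can the shackle be drawn.
- shackle (a joint): How far the shackle is drawn out of the case, m: 0 shut, 0.024 fully open. Shut it has 1.5 mm of play. It slides with about 4 N of friction and stays where it is left.
- ink_jar: Bystander: round glass ink jar with black cap, 42 mm in diameter, 52 mm high, standing on a rear corner of the chest's top. Origin: centre of its underside.
- eraser: Bystander: white block eraser in a card sleeve, 55 by 26 by 14 mm, lying on the other rear corner of the chest's top. Origin: centre of its underside.
- water_bottle: Bystander: clear water bottle, 64 mm in diameter, 200 mm high, standing on the table to the right. Origin: centre of its underside.
- tumbler: Bystander: drinking glass, 72 mm across the rim, 120 mm high, standing on the table to the left. Origin: centre of its underside.
Not all that is in view belongs to the job. Leave any green or turquoise look-alike of the part that bears lock_center alone.

How it is judged:
By the outcome, as a careful person would: the job done as asked, in the order asked, and still so for the second after the job is handed in, while the arm keeps its last pose, push and grip.
It also fails if it takes over 61 s, if anything falls off the work surface, if the arm or the gripper's body presses on something with over 40 N, if the wrist force passes 120 N, or if a joint passes its speed limit or range.

## Working session

There is one attempt and no reset: what is moved stays moved. The work goes in short steps, Python scripts to look and compute and a tool call to move; the robot and the scene stay as the last step left them, time stands still between calls to the robot, and variables do not carry over. Pictures are saved under pics/ and viewed, at most 12 in all, crops included, and the job is handed in when it is done.

Besides the shell and the picture viewer there is one more tool, called in YAML: its name, and indented under it one key for each argument. jog_arm: Moves the arm, as the interface text tells. Its arguments: {"type":"object","properties":{"moves":{"type":"array"},"newtons":{"type":"number"}},"required":["moves"]}

```bash
mkdir -p pics
python3 - <<'E'
from bench import ctrl
import cv2
print(ctrl.get_state(), ctrl.grasp_offset)
for n in("top","scene"):
    im=ctrl.get_image(n); cv2.imwrite(f"pics/{n}0.png",im["pixels"][:,:,::-1])
    print({k:v for k,v in im.items() if k!="pixels"})
E
```

```text
{'time': 0.0, 'joint_positions': array([ 1.1151361 ,  0.32182712, -0.07007228,  1.45170211,  0.02264257,
        1.37079329, -0.0568988 ]), 'qd': array([-0.00079433, -0.00213585, -0.00021227, -0.00205885,  0.00096008,
        0.00025786, -0.00130876]), 'joint_torque': array([-1.17295775e-03, -4.91291177e+01, -4.04220382e-01, -3.12532675e+01,
       -6.38803560e-02,  4.37011337e-02,  1.54661639e-04]), 'position': array([ 0.29391561, -0.57911917,  0.22144515]), 'tool_rot': array([-3.05352071e+00, -7.30745084e-01,  9.29813147e-04]), 'ft_force': array([0.15058373, 0.06102525, 0.12097503]), 'torque': array([ 0.00619736, -0.02620923,  0.03553713]), 'grip_force': 0.0, 'grip_width': 1.000311956697223} 0.0187
{'fx': 545.9387214904515, 'fy': 545.9387214904515, 'cx': 278.15646375657485, 'cy': 202.40964326641344, 'xyz': array([ 0.43399923, -0.00557599,  1.65880628]), 'rotation': array([ 0.06620609, -0.06839035, -1.55712034])}
{'fx': 455.4960400757818, 'fy': 455.4960400757818, 'cx': 279.3290871540996, 'cy': 209.88452035023732, 'xyz': array([ 1.52652538, -0.1613973 ,  1.03260528]), 'rotation': array([0.65034038, 0.5729709 , 1.32914311])}
```

View pics/top0.png

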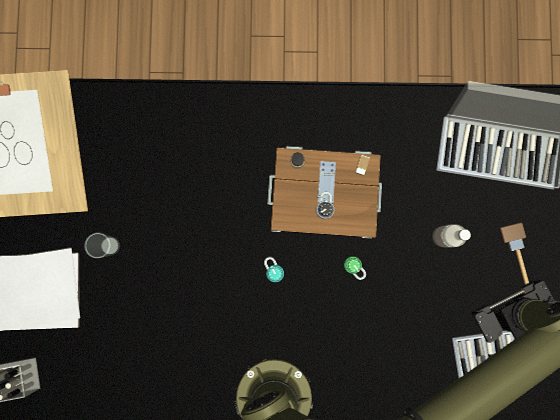

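View pics/scene0.png

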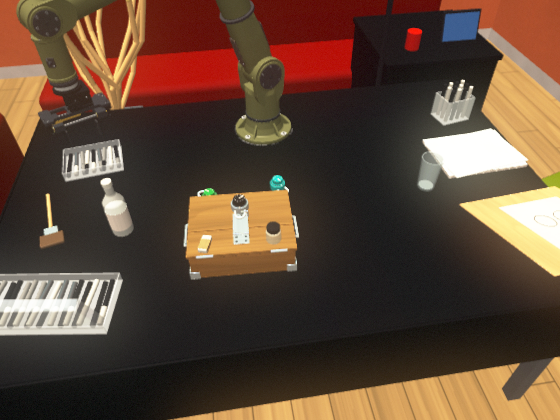

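The top view shows the chest with its padlock, dial near (325,210) and shackle towards +x. The hasp runs up to (327,165), the jar is at (297,159) and the eraser at (363,164). The green and turquoise decoys lie in front on the table.

```bash
cat > h.py <<'E'
from bench import ctrl
import cv2, numpy as np
from scipy.spatial.transform import Rotation as R
def rays(im,uv,st=None):
    uv=np.atleast_2d(np.array(uv,float)); a=(uv[:,0]-im["cx"])/im["fx"]; b=(uv[:,1]-im["cy"])/im["fy"]
    if "xyz" in im:
        d=np.c_[a,-b,-np.ones(len(a))]; return im["xyz"],R.from_rotvec(im["rotation"]).apply(d)
    r=np.hypot(a,b)+1e-12; d=np.c_[np.sin(r)*a/r,-np.sin(r)*b/r,-np.cos(r)]
    T=np.array(im["tool_from_camera"]); Rt=R.from_rotvec(st["tool_rot"])
    return st["position"]+Rt.apply(T[:3,3]), Rt.apply(d@T[:3,:3].T)
def onz(im,uv,z,st=None):
    o,d=rays(im,uv,st); return o+d*((z-o[2])/d[:,2])[:,None]
def proj(im,p,st):
    T=np.array(im["tool_from_camera"]); q=R.from_rotvec(st["tool_rot"]).inv().apply(np.atleast_2d(p)-st["position"])
    c=(q-T[:3,3])@T[:3,:3]; x,y,z=c[:,0],-c[:,1],-c[:,2]; t=np.arctan2(np.hypot(x,y),z); h=np.hypot(x,y)+1e-12
    return np.c_[im["cx"]+im["fx"]*t*x/h, im["cy"]+im["fy"]*t*y/h]
def goto(p,yaw):
    """move units to reach TCP p, tool down, tool x at world angle yaw"""
    s=ctrl.get_state(); R0=R.from_rotvec(s["tool_rot"])
    Rg=R.from_matrix(np.c_[[np.cos(yaw),np.sin(yaw),0],[np.sin(yaw),-np.cos(yaw),0],[0,0,-1]])
    print("units",np.round(R0.inv().apply(np.array(p)-s["position"])/.3,4),np.round((R0.inv()*Rg).as_rotvec()/(np.pi/3),4))
def show():
    s=ctrl.get_state(); x=R.from_rotvec(s["tool_rot"]).apply([[1,0,0],[0,0,1]])
    print("t",s["time"],"p",s["position"].round(4),"yaw",np.arctan2(x[0,1],x[0,0]).round(4),"z",x[1].round(3),"F",s["ft_force"].round(1),"M",s["torque"].round(2),"w",round(s["grip_width"]*87,1),"gf",round(s["grip_force"],1),"q7",s["joint_positions"][6].round(3))
    return s
E
python3 - <<'E'
from h import *
s=show(); im=ctrl.get_image("top")
for uv,z in [((325,210),.141),((327,163),.1),((297,159),.152),((363,164),.114),((276,149),.1),((381,155),.1),((375,238),.1),((271,230),.1)]: print(uv,onz(im,[uv],z).round(4))
p=onz(im,[(325,210)],.141)[0]; print(np.hypot(*p[:2]))
goto([p[0]-.04,p[1],.26],0)
E
```

```text
t 0.1 p [ 0.294  -0.5792  0.2216] yaw 0.4698 z [-0.001  0.001 -1.   ] F [ 0.9  0.4 -0.6] M [ 0.02 -0.02  0.  ] w 87.0 gf 0.0 q7 -0.057
(325, 210) [[ 0.545  -0.1377  0.141 ]]
(327, 163) [[ 0.684  -0.1463  0.1   ]]
(297, 159) [[ 0.6859 -0.0579  0.152 ]]
(363, 164) [[ 0.6802 -0.248   0.114 ]]
(276, 149) [[0.723  0.0013 0.1   ]]
(381, 155) [[ 0.7094 -0.3022  0.1   ]]
(375, 238) [[ 0.4698 -0.2842  0.1   ]]
(271, 230) [[0.4889 0.0125 0.1   ]]
0.5621700286262203
units [ 1.2934 -0.994  -0.1262] [-1.300e-03  4.000e-04  4.487e-01]
```

jog_arm:
  moves: [0,0,-0.2,0,0,0,1,0.1,-0.08,-0.24,0,0,0,1,0.25,-0.2,-0.24,0,0,0.1,1,0.4,-0.3,-0.24,0,0,0.2,1,0.55,-0.42,-0.24,0,0,0.3,1,0.7,-0.54,-0.24,0,0,0.4,1,0.85,-0.65,-0.24,0,0,0.45,1,0.98,-0.75,-0.24,0,0,0.45,1]

```text
time: 1.15
position: [0.4552, -0.2436, 0.2945]
tool_rot: [3.141, -0.001, 0.0]
ft_force: [1.1, -0.8, -0.2]
grip_width: 0.999
grip_force: 0.0
```

Run:
```python
from h import *
s=show(); goto([.49,-.138,.27],0)
```

```text
t 1.15 p [ 0.4552 -0.2436  0.2945] yaw -0.0007 z [ 0. -0. -1.] F [ 1.1 -0.8 -0.2] M [ 0.01  0.01 -0.01] w 86.9 gf 0.0 q7 -1.136
units [ 0.1158 -0.3521  0.0815] [ 0.0001 -0.     -0.0007]
```

jog_arm:
  moves: [0.1,-0.2,0.05,0,0,0,1,0.12,-0.35,0.08,0,0,0,1,0.12,-0.35,0.08,0,0,0,1,0.12,-0.35,0.08,0,0,0,1,0.12,-0.35,0.08,0,0,0,1,0.12,-0.35,0.08,0,0,0,1,0.12,-0.35,0.08,0,0,0,1,0.12,-0.35,0.08,0,0,0,1]

```text
time: 2.15
position: [0.4906, -0.1412, 0.2706]
tool_rot: [3.142, -0.003, 0.0]
ft_force: [-0.7, -1.1, -0.4]
grip_width: 1.001
grip_force: 0.0
```

Run:
```python
from h import *
s=show(); im=ctrl.get_image("wrist"); px=im["pixels"]
print({k:v for k,v in im.items() if k!="pixels"})
c=proj(im,[[.545,-.138,.141],[.6,-.138,.1]],s); print(c)
cv2.imwrite("pics/w1full.png",px[:,:,::-1])
```

```text
t 2.15 p [ 0.4906 -0.1412  0.2706] yaw -0.0019 z [ 0. -0. -1.] F [-0.7 -1.1 -0.4] M [ 0.05 -0.01 -0.03] w 87.1 gf 0.0 q7 -1.35
{'fx': 325.19226210127806, 'fy': 325.19226210127806, 'cx': 280.1582435295811, 'cy': 207.732864022711, 'tool_from_camera': array([[-8.96449578e-04,  9.63103673e-01,  2.69129174e-01,
         7.29511123e-02],
       [ 9.99999592e-01,  8.32779890e-04,  3.50745480e-04,
        -1.38734462e-04],
       [ 1.13678896e-04,  2.69129378e-01, -9.63104026e-01,
        -1.61781613e-01],
       [ 0.00000000e+00,  0.00000000e+00,  0.00000000e+00,
         1.00000000e+00]])}
[[276.63983235 139.85630176]
 [276.87927413  83.64970362]]
```

View pics/w1full.png

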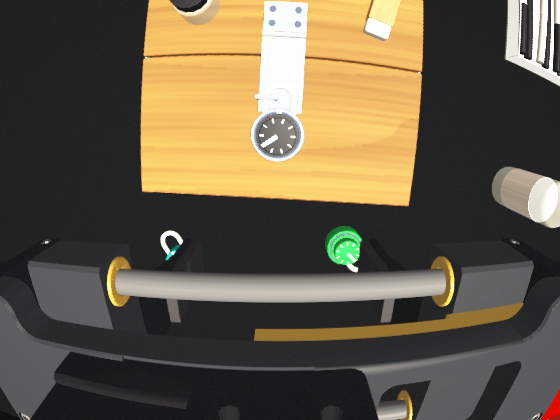

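The wrist view shows the dial at about (277,134), with the long line pointing lower left towards (265,145). The hasp strap is above it. I'll enlarge the crop.

Run:
```python
import cv2
i=cv2.imread("pics/w1full.png")[80:170,230:330]; cv2.imwrite("pics/w1c.png",cv2.resize(i,None,fx=6,fy=6,interpolation=2))
```

```text
(no output)
```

View pics/w1c.png

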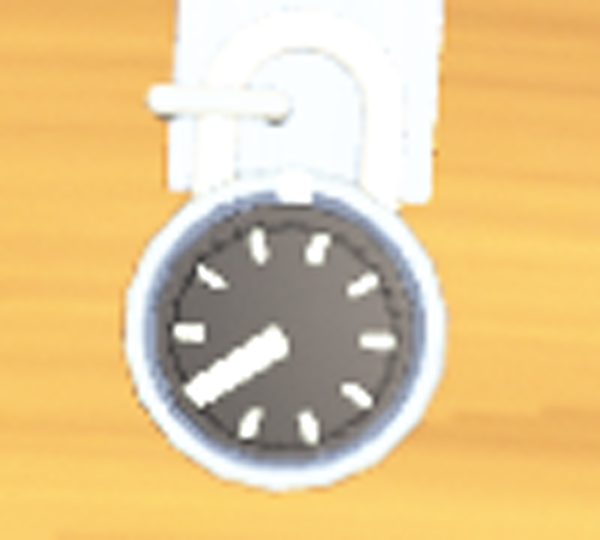

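The crop shows the long line pointing lower left, the white index at the top near crop (297,188), the staple across the left leg, and the bow at the top. Next I rectify the angles by ray casting.

Run:
```python
from h import *
s=show(); im=ctrl.get_image("wrist")
f=lambda u,v,z: onz(im,[(230+(u+.5)/6-.5,80+(v+.5)/6-.5)],z,s)[0]
# dial marks at z=.141 ; case rim/index z=.124
m=np.array([f(*q,.141) for q in [(260,245),(318,248),(362,284),(378,341),(357,394),(309,428),(252,422),(188,332),(210,276)]])
(c,r,_)=cv2.minEnclosingCircle(m[:,:2].astype(np.float32)*1000); print("dial c",c,r)
cc=np.array([f(128,330,.12),f(443,330,.12),f(285,487,.12)])
print("case y mid",cc[:2].mean(0), "front",cc[2])
a,b=f(195,393,.141),f(280,342,.141); d=a-b; print("line",np.degrees(np.arctan2(d[1],d[0])), np.degrees(np.arctan2(a[1]-c[1]/1e3,a[0]-c[0]/1e3)))
i=f(298,188,.124); print("idx",i,np.degrees(np.arctan2(i[1]-c[1]/1e3,i[0]-c[0]/1e3)))
e1,e2=f(175,100,.1),f(440,100,.1)
print("staple ends",f(155,100,.122),f(285,106,.122),"strap far pts",onz(im,[(265,3),(305,5),(262,95),(302,95)],.101,s).round(4))
print("legs z.11",f(215,165,.11),f(380,165,.11),"bow",f(300,25,.11))
print("chest",onz(im,[(141,191),(409,206)],.1,s))
```

```text
t 2.2 p [ 0.4906 -0.1411  0.2705] yaw -0.0018 z [-0. -0. -1.] F [ 0.4 -0.2  0.3] M [ 0.05  0.07 -0.  ] w 86.8 gf 0.0 q7 -1.35Traceback (most recent call last):
  File "<stdin>", line 6, in <module>
ValueError: not enough values to unpack (expected 3, got 2)
```

Run:
```python
from h import *
s=show(); im=ctrl.get_image("wrist")
f=lambda u,v,z: onz(im,[(230+(u+.5)/6-.5,80+(v+.5)/6-.5)],z,s)[0]
m=np.array([f(*q,.141) for q in [(260,245),(318,248),(362,284),(378,341),(357,394),(309,428),(252,422),(188,332),(210,276)]])
(c,r)=cv2.minEnclosingCircle(m[:,:2].astype(np.float32)*1000); print("dial c",c,r)
a,b=f(195,393,.141),f(280,342,.141); d=a-b; print("line",np.degrees(np.arctan2(d[1],d[0])), np.degrees(np.arctan2(a[1]-c[1]/1e3,a[0]-c[0]/1e3)))
i=f(298,188,.124); print("idx",i,np.degrees(np.arctan2(i[1]-c[1]/1e3,i[0]-c[0]/1e3)))
print("staple ends",f(155,100,.122),f(285,106,.122),"strap far pts",onz(im,[(265,3),(305,5),(262,95),(302,95)],.101,s).round(4))
print("case",f(128,330,.124),f(443,330,.124),f(285,487,.124),"bow",f(300,25,.11))
print("chest",onz(im,[(141,191),(409,206)],.1,s))
```

```text
t 2.25 p [ 0.4906 -0.141   0.2706] yaw -0.0016 z [ 0. -0. -1.] F [-0.1  1.5 -0.3] M [ 0.06 -0.02  0.02] w 86.7 gf 0.0 q7 -1.35
dial c (548.7343139648438, -138.00209045410156) 14.21202278137207
line 120.77017729977429 122.21994153964741
idx [ 0.57138621 -0.1401549   0.124     ] -5.429019788223599
staple ends [ 0.58572714 -0.11778693  0.122     ] [ 0.58451745 -0.13815199  0.122     ] strap far pts [[ 0.6874 -0.1259  0.101 ]
 [ 0.6853 -0.1666  0.101 ]
 [ 0.5884 -0.1228  0.101 ]
 [ 0.5883 -0.1629  0.101 ]]
case [ 0.54918658 -0.1133505   0.124     ] [ 0.54899215 -0.16287567  0.124     ] [ 0.52392193 -0.13795332  0.124     ] bow [ 0.59880518 -0.1405133   0.11      ]
chest [[ 0.49049751  0.01437472  0.1       ]
 [ 0.47237971 -0.28487747  0.1       ]]
```

jog_arm:
  moves: [0.05,0,0.05,0,0,-0.17,1,0.1,0,0.1,0,0,-0.34,1,0.15,-0.01,0.15,0,0,-0.51,1,0.194,-0.01,0.2,0,0,-0.68,1,0.194,-0.01,0.235,0,0,-0.85,1,0.194,-0.01,0.235,0,0,-1,1,0.194,-0.01,0.235,0,0,-1,1,0.194,-0.01,0.235,0,0,-1,1]

```text
time: 3.3
position: [0.549, -0.1381, 0.2002]
tool_rot: [2.724, 1.565, 0.0]
ft_force: [0.1, 0.2, 0.3]
grip_width: 1.002
grip_force: 0.0
```

jog_arm:
  moves: [0,0,0,0,0,-0.17,1,0,0,0,0,0,-0.34,1,0,0,0,0,0,-0.51,1,0,0,0,0,0,-0.68,1,0,0,0,0,0,-0.85,1,0,0,0,0,0,-1,1,0,0,0,0,0,-1,1,0,0,0,0,0,-1,1]

```text
time: 4.3
position: [0.549, -0.138, 0.2002]
tool_rot: [1.577, 2.717, -0.0]
ft_force: [0.5, 0.6, -0.6]
grip_width: 0.999
grip_force: 0.0
```

Run:
```python
from h import *
s=show(); im=ctrl.get_image("wrist"); px=im["pixels"]
c=proj(im,[[.5488,-.138,.141]],s)[0]; print(c)
goto([.5488,-.138,.1275],2.11)
u,v=c.astype(int); k=px[max(0,v-60):v+60,max(0,u-75):u+75,::-1]; print(max(0,v-60),max(0,u-75)); cv2.imwrite("pics/w2.png",cv2.resize(k,None,fx=5,fy=5,interpolation=2))
```

```text
t 4.3 p [ 0.549  -0.138   0.2002] yaw 2.0896 z [ 0. -0. -1.] F [ 0.5  0.6 -0.6] M [ 0.03 -0.15  0.04] w 86.9 gf 0.0 q7 0.629
[280.8329957  224.21746932]
units [ 4.000e-04 -2.000e-04  2.421e-01] [ 0.0001  0.0002 -0.0189]
164 205
```

View pics/w2.png

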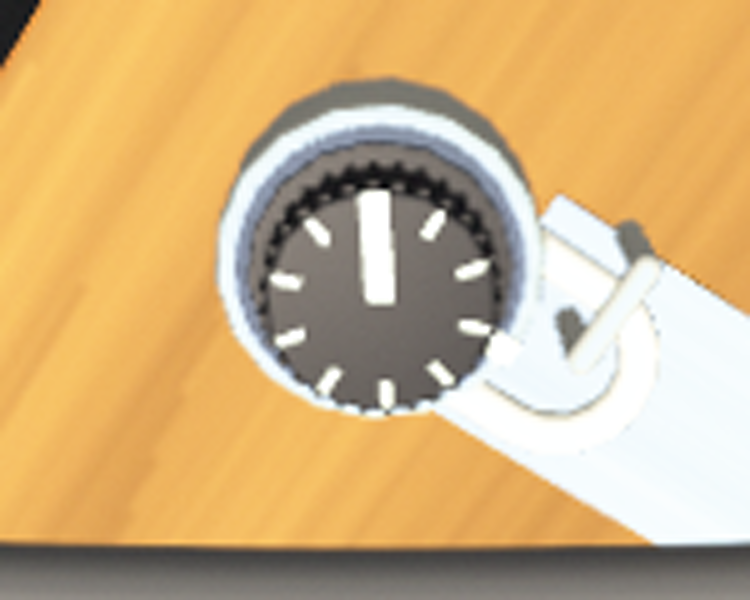

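The close view shows the dial centre at about pixel (281,223), 1 px from the prediction. The line points along tool +x and the index is at lower right, so I descend and grip.

jog_arm:
  moves: [0,0,0.1,0,0,0,1,0,0,0.19,0,0,0,0.3,0,0,0.242,0,0,0,0,0,0,0.242,0,0,0,0,0,0,0.242,0,0,0,-0.5,0,0,0.242,0,0,0,-0.5,0,0,0.242,0,0,0,-0.5,0,0,0.242,0,0,0,-0.5]
  newtons: 25

```text
time: 5.35
position: [0.5494, -0.1381, 0.1281]
tool_rot: [1.572, 2.718, 0.0]
ft_force: [0.4, -0.1, 2.8]
grip_width: 0.377
grip_force: 25.0
```

```bash
python3 -c "
from h import *
show()"
```

```text
t 5.35 p [ 0.5494 -0.1381  0.1281] yaw 2.0929 z [ 0.001 -0.    -1.   ] F [ 0.4 -0.1  2.8] M [ 0.07 -0.07 -0.04] w 32.8 gf 25.0 q7 0.602
```

jog_arm:
  moves: [0,0,0,0,0,0.125,-0.5,0,0,0,0,0,0.25,-0.5,0,0,0,0,0,0.375,-0.5,0,0,0,0,0,0.5,-0.5,0,0,0,0,0,0.625,-0.5,0,0,0,0,0,0.75,-0.5,0,0,0,0,0,0.875,-0.5,0,0,0,0,0,1,-0.5]

```text
time: 6.35
position: [0.5495, -0.1372, 0.1281]
tool_rot: [2.725, 1.564, 0.002]
ft_force: [0.2, 2.1, 3.9]
grip_width: 0.382
grip_force: 25.0
```

jog_arm:
  moves: [0,0,0,0,0,0.125,-0.5,0,0,0,0,0,0.25,-0.5,0,0,0,0,0,0.375,-0.5,0,0,0,0,0,0.5,-0.5,0,0,0,0,0,0.625,-0.5,0,0,0,0,0,0.75,-0.5,0,0,0,0,0,0.875,-0.5,0,0,0,0,0,1,-0.5]

```text
time: 7.35
position: [0.5496, -0.1368, 0.1281]
tool_rot: [-3.14, 0.008, -0.002]
ft_force: [-0.9, 2.6, 2.6]
grip_width: 0.382
grip_force: 25.0
```

Run:
```python
from h import *
s=show(); im=ctrl.get_image("wrist"); px=im["pixels"]
c=proj(im,[[.5488,-.138,.141]],s)[0]; print(c)
u,v=c.astype(int); v0=max(0,v-70);u0=u-85; print(v0,u0); cv2.imwrite("pics/w3.png",cv2.resize(px[v0:v+50,u0:u+85,::-1],None,fx=4,fy=4,interpolation=2))
```

```text
t 7.35 p [ 0.5496 -0.1368  0.1281] yaw -0.0048 z [ 0.001  0.001 -1.   ] F [-0.9  2.6  2.6] M [ 0.46 -0.06 -0.05] w 33.3 gf 25.0 q7 -1.441
[283.0080671  268.56516355]
198 198
```

View pics/w3.png

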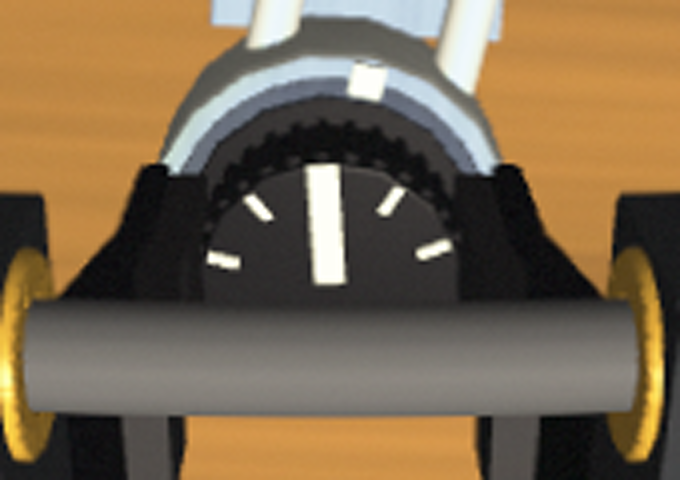

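The crop shows the long line at (326,225), near the index at (367,80). The case has turned clockwise a little as well.

Run:
```python
from h import *
s=show(); im=ctrl.get_image("wrist")
f=lambda u,v,z: onz(im,[(198+(u+.5)/4-.5,198+(v+.5)/4-.5)],z,s)[0]
a,b=f(323,165,.141),f(330,283,.141); i=f(369,80,.124);i2=f(365,98,.124);c=s["position"]
print(a,b,i,i2)
g=lambda p,q: np.degrees(np.arctan2(p[1]-q[1],p[0]-q[0])).round(1)
print("line",g(a,b),g(a,c),"idx",g(i,c),g(i,b),g(i,i2)); l,r=f(272,40,.11),f(465,80,.11); print(l,r)
```

```text
t 7.4 p [ 0.5495 -0.1369  0.1281] yaw -0.0088 z [ 0.001  0.001 -1.   ] F [-0.2  2.1  4.2] M [ 0.54 -0.03 -0.03] w 33.5 gf 25.0 q7 -1.445
[ 0.56501292 -0.13593598  0.141     ] [ 0.54888499 -0.13663709  0.141     ] [ 0.57058319 -0.14204035  0.124     ] [ 0.56805726 -0.14150072  0.124     ]
line 2.5 3.4 idx -13.8 -14.0 -12.1
[ 0.5723718  -0.12849031  0.11      ] [ 0.56607372 -0.1563977   0.11      ]
```

jog_arm:
  moves: [0,0,0,0,0,0.05,-0.5,0,0,0,0,0,0.1,-0.5,0,0,0,0,0,0.15,-0.5,0,0,0,0,0,0.2,-0.5,0,0,0,0,0,0.2,-0.5,0,0,0,0,0,0.2,-0.5,0,0,0,0,0,0.2,-0.5,0,0,0,0,0,0.2,-0.5]

```text
time: 8.45
position: [0.5494, -0.1374, 0.1281]
tool_rot: [-3.124, 0.327, -0.002]
ft_force: [-0.1, 2.6, 5.9]
grip_width: 0.383
grip_force: 25.0
```

```bash
cat > m.py <<'E'
from h import *
import sys
s=show(); im=ctrl.get_image("wrist"); px=im["pixels"]
c=proj(im,[[s["position"][0],s["position"][1],.141]],s)[0]
u,v=c.astype(int); v0=max(0,v-70);u0=u-85; print("off",v0,u0); cv2.imwrite(sys.argv[1],cv2.resize(px[v0:v+50,u0:u+85,::-1],None,fx=4,fy=4,interpolation=2))
E
python3 m.py pics/w4.png
```

```text
t 8.45 p [ 0.5494 -0.1374  0.1281] yaw -0.2087 z [ 0.001  0.    -1.   ] F [-0.1  2.6  5.9] M [ 0.69  0.01 -0.02] w 33.3 gf 25.0 q7 -1.64
off 197 195
```

View pics/w4.png

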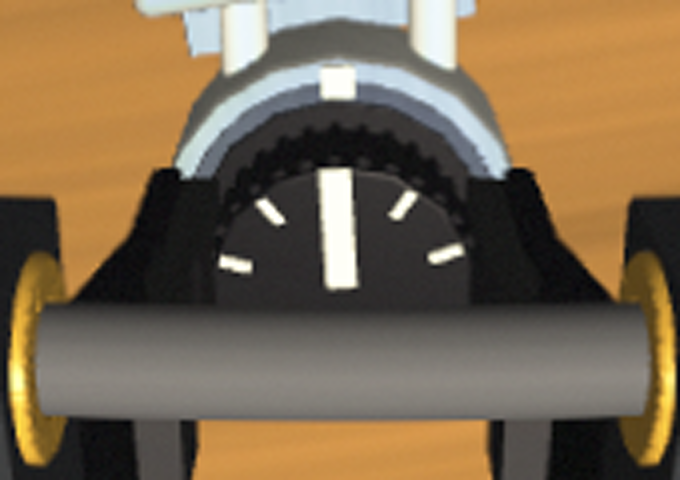

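The long line now stands on the index; both are vertical in the crop, at x≈337. I release, lower over the case sides and grip the case.

jog_arm:
  moves: [0,0,0,0,0,0,1,0,0,0,0,0,0,1,0,0,0,0,0,0,1,0,0,0,0,0,0,1,0,0,0,0,0,0,1,0,0,0.04,0,0,0,1,0,0,0.078,0,0,0,1,0,0,0.078,0,0,0,1]

```text
time: 9.5
position: [0.5476, -0.1378, 0.1022]
tool_rot: [-3.124, 0.33, 0.005]
ft_force: [0.5, 0.3, -0.4]
grip_width: 0.997
grip_force: 0.0
```

```bash
python3 m.py pics/w5.png
```

```text
t 9.5 p [ 0.5476 -0.1378  0.1022] yaw -0.2108 z [-0.003  0.001 -1.   ] F [ 0.5  0.3 -0.4] M [0.05 0.04 0.01] w 86.7 gf 0.0 q7 -1.648
off 223 195
```

View pics/w5.png

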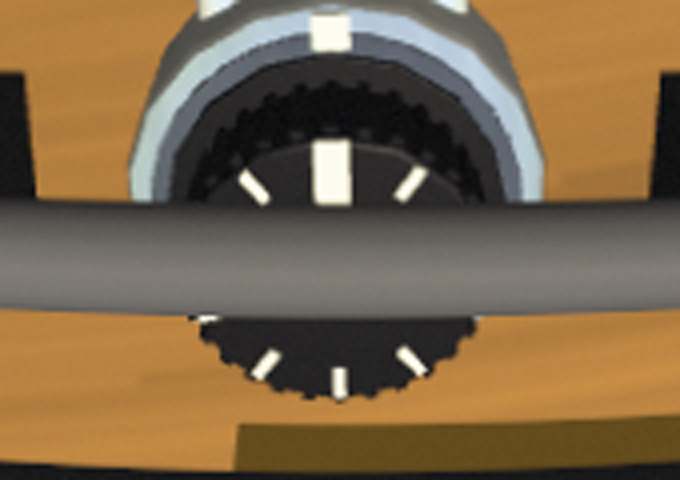

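The line and index are aligned at x≈332, so the dial has fallen into its notch. Now I grip the case.

jog_arm:
  moves: [0,0,-0.006,0,0,0,0.4,0,0,-0.006,0,0,0,0.1,0,0,-0.006,0,0,0,-0.2,0,0,-0.006,0,0,0,-0.2,0,0,-0.006,0,0,0,-0.2,0,0,-0.006,0,0,0,-0.2,0,0,-0.006,0,0,0,-0.2,0,0,-0.006,0,0,0,-0.2]
  newtons: 30

```text
time: 10.55
position: [0.5489, -0.1378, 0.1059]
tool_rot: [-3.124, 0.33, -0.0]
ft_force: [0.5, 0.8, 2.1]
grip_width: 0.589
grip_force: 30.0
```

```bash
python3 -c "
from h import *
show()"
```

```text
t 10.55 p [ 0.5489 -0.1378  0.1059] yaw -0.2107 z [ 0.  0. -1.] F [0.5 0.8 2.1] M [0.26 0.07 0.11] w 51.3 gf 30.0 q7 -1.648
```

jog_arm:
  moves: [0,0,0,0,0,-0.04,-0.2,0,0,0,0,0,-0.08,-0.2,0,0,0,0,0,-0.12,-0.2,0,0,0,0,0,-0.135,-0.2,0,0,0,0,0,-0.135,-0.2,0,0,0,0,0,-0.135,-0.2,0,0,0,0,0,-0.135,-0.2,0,0,0,0,0,-0.135,-0.2]

```text
time: 11.55
position: [0.5491, -0.1382, 0.106]
tool_rot: [3.139, -0.109, 0.001]
ft_force: [3.0, 0.0, 0.2]
grip_width: 0.589
grip_force: 30.0
```

jog_arm:
  moves: [-0.012,0,0,0,0,0,-0.2,-0.024,0,0,0,0,0,-0.2,-0.036,0,0,0,0,0,-0.2,-0.048,0,0,0,0,0,-0.2,-0.06,0,0,0,0,0,-0.2,-0.07,0,0,0,0,0,-0.2,-0.08,0,0,0,0,0,-0.2,-0.087,0,0,0,0,0,-0.2]

```text
time: 12.55
position: [0.5234, -0.1365, 0.106]
tool_rot: [3.139, -0.11, 0.003]
ft_force: [4.8, 0.1, -1.8]
grip_width: 0.589
grip_force: 30.0
```

```bash
python3 -c "
from h import *
show()"
```

```text
t 12.55 p [ 0.5234 -0.1365  0.106 ] yaw -0.0699 z [ 0.002 -0.001 -1.   ] F [ 4.8  0.1 -1.8] M [-0.14 -1.12 -0.1 ] w 51.2 gf 30.0 q7 -1.491
```

jog_arm:
  moves: [-0.003,0,0,0,0,0,-0.2,-0.006,0,0,0,0,0,-0.2,-0.009,0,0,0,0,0,-0.2,-0.012,0,0,0,0,0,-0.2,-0.015,0,0,0,0,0,-0.2,-0.018,0,0,0,0,0,-0.2,-0.02,0,0,0,0,0,-0.2,-0.02,0,0,0,0,0,-0.2]

```text
time: 13.55
position: [0.5179, -0.1363, 0.106]
tool_rot: [3.139, -0.11, 0.005]
ft_force: [6.6, -1.4, -4.2]
grip_width: 0.591
grip_force: 30.0
```

```bash
python3 -c "
from h import *
show()"
```

```text
t 13.55 p [ 0.5179 -0.1363  0.106 ] yaw -0.0699 z [ 0.003 -0.001 -1.   ] F [ 6.6 -1.4 -4.2] M [-0.33 -1.34 -0.07] w 51.4 gf 30.0 q7 -1.487
```

jog_arm:
  moves: [-0.002,0,0,0,0,0,-0.2,-0.004,0,0,0,0,0,-0.2,-0.006,0,0,0,0,0,-0.2,-0.008,0,0,0,0,0,-0.2,-0.01,0,0,0,0,0,-0.2,-0.012,0,0,0,0,0,-0.2,-0.014,0,0,0,0,0,-0.2,-0.014,0,0,0,0,0,-0.2]

```text
time: 14.55
position: [0.5176, -0.1361, 0.107]
tool_rot: [3.138, -0.109, 0.018]
ft_force: [15.0, -3.4, -6.2]
grip_width: 0.591
grip_force: 30.0
```

Run:
```python
from h import *
s=show(); im=ctrl.get_image("wrist"); px=im["pixels"]
cv2.imwrite("pics/w6.png",cv2.resize(px[120:320,180:380,::-1],None,fx=3,fy=3,interpolation=2))
```

```text
t 14.55 p [ 0.5176 -0.1361  0.107 ] yaw -0.0696 z [ 0.012 -0.002 -1.   ] F [15.  -3.4 -6.2] M [-0.46 -3.12 -0.15] w 51.4 gf 30.0 q7 -1.484
```

View pics/w6.png

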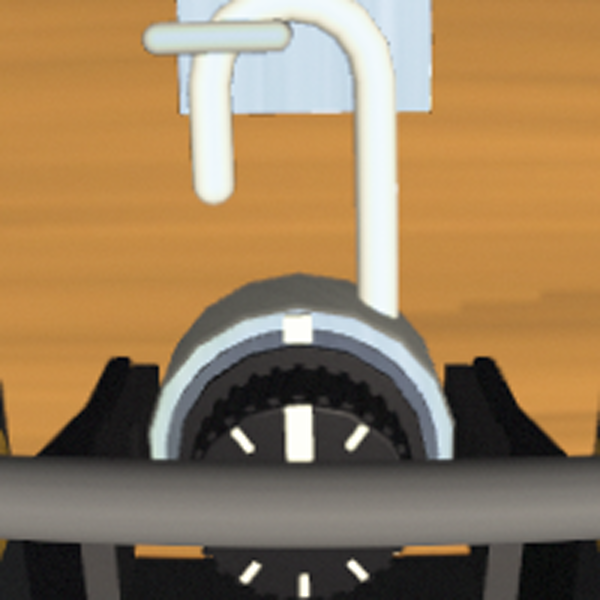

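The picture shows the shackle fully out (short leg end at crop (213,195), wide gap to the case) with the staple at the bow. The pull stalled at 15 N and the line is on the index. Now forward.

jog_arm:
  moves: [0.02,0,0,0,0,0,-0.2,0.04,0,0,0,0,0,-0.2,0.06,0,0,0,0,0,-0.2,0.08,0,0,0,0,0,-0.2,0.1,0,0,0,0,0,-0.2,0.12,0,0,0,0,0,-0.2,0.131,0,0,0,0,0,-0.2,0.131,0,0,0,0,0,-0.2]

```text
time: 15.6
position: [0.5486, -0.1385, 0.1059]
tool_rot: [3.139, -0.11, -0.011]
ft_force: [-6.3, -0.1, 7.6]
grip_width: 0.592
grip_force: 30.0
```

Run:
```python
from h import *
s=show(); im=ctrl.get_image("wrist"); px=im["pixels"]
cv2.imwrite("pics/w7.png",cv2.resize(px[120:320,180:380,::-1],None,fx=3,fy=3,interpolation=2))
```

```text
t 15.6 p [ 0.5486 -0.1385  0.1059] yaw -0.0699 z [-0.007 -0.    -1.   ] F [-6.3 -0.1  7.6] M [0.1  1.34 0.02] w 51.5 gf 30.0 q7 -1.512
```

View pics/w7.png

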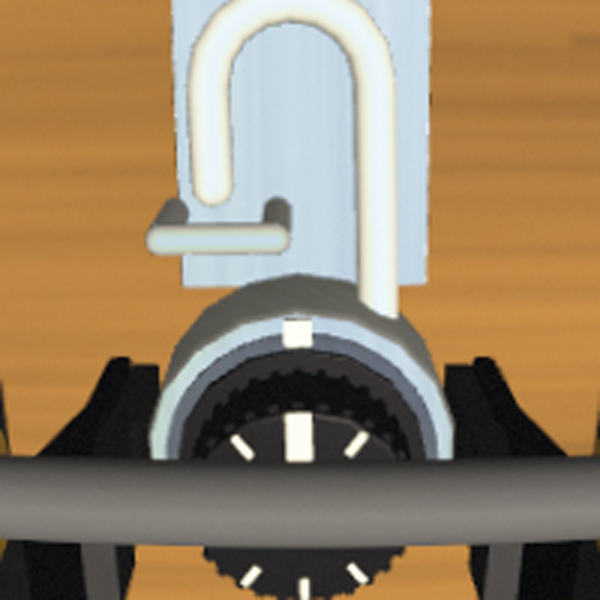

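The shackle is still fully open, and the staple now stands just behind the leg end (crop (213,200)). I go about 3 mm further forward, then lift.

jog_arm:
  moves: [0.004,0,-0.002,0,0,0,-0.2,0.008,0,-0.002,0,0,0,-0.2,0.01,0,-0.004,0,0,0,-0.2,0.01,0,-0.004,0,0,0,-0.2,0.01,0,-0.006,0,0,0,-0.2,0.01,0,-0.008,0,0,0,-0.2,0.01,0,-0.01,0,0,0,-0.2,0.01,0,-0.01,0,0,0,-0.2]

```text
time: 16.65
position: [0.5549, -0.1385, 0.109]
tool_rot: [3.14, -0.109, 0.0]
ft_force: [-0.3, -0.3, -3.1]
grip_width: 0.586
grip_force: 30.0
```

```bash
python3 -c "
from h import *
show()"
```

```text
t 16.65 p [ 0.5549 -0.1385  0.109 ] yaw -0.0695 z [ 0. -0. -1.] F [-0.3 -0.3 -3.1] M [ 0.06  0.08 -0.02] w 51.0 gf 30.0 q7 -1.513
```

jog_arm:
  moves: [-0.004,0,0,0,0,0,-0.2,-0.007,0,0,0,0,0,-0.2,-0.007,0,0,0,0,0,-0.2,-0.007,0,-0.01,0,0,0,-0.2,-0.007,0,-0.02,0,0,0,-0.2,-0.007,0,-0.03,0,0,0,-0.2,-0.007,0,-0.045,0,0,0,-0.2,-0.007,0,-0.06,0,0,0,-0.2]

```text
time: 17.65
position: [0.5528, -0.1383, 0.1273]
tool_rot: [3.14, -0.109, 0.0]
ft_force: [-0.1, 0.9, -3.7]
grip_width: 0.593
grip_force: 30.0
```

```bash
python3 -c "
from h import *
show()"
```

```text
t 17.65 p [ 0.5528 -0.1383  0.1273] yaw -0.0695 z [ 0. -0. -1.] F [-0.1  0.9 -3.7] M [0.01 0.05 0.03] w 51.6 gf 30.0 q7 -1.506
```

jog_arm:
  moves: [0,0,-0.06,0,0,0,-0.2,0,0,-0.13,0,0,0,-0.2,0,0,-0.2,0,0,0,-0.2,0,0,-0.28,0,0,0,-0.2,0,0,-0.36,0,0,0,-0.2,0,0,-0.43,0,0,0,-0.2,0,0,-0.48,0,0,0,-0.2,0,0,-0.5,0,0,0,-0.2]

```text
time: 18.65
position: [0.5532, -0.1383, 0.2783]
tool_rot: [3.139, -0.109, 0.003]
ft_force: [0.4, -0.4, -3.6]
grip_width: 0.591
grip_force: 30.0
```

jog_arm:
  moves: [0,0,0,0,0,0,-0.2,0,0,0,0,0,0,-0.2,0,0,0,0,0,0,-0.2,0,0,0,0,0,0,-0.2,0,0,0,0,0,0,-0.2,0,0,0,0,0,0,-0.2,0,0,0,0,0,0,-0.2,0,0,0,0,0,0,-0.2]

```text
time: 19.65
position: [0.5528, -0.1383, 0.2769]
tool_rot: [3.14, -0.109, 0.0]
ft_force: [-0.5, 0.0, -3.8]
grip_width: 0.591
grip_force: 30.0
```

Run:
```python
from h import *
s=show(); im=ctrl.get_image("wrist"); px=im["pixels"]
cv2.imwrite("pics/w8.png",px[:,:,::-1])
```

```text
t 19.65 p [ 0.5528 -0.1383  0.2769] yaw -0.0695 z [ 0. -0. -1.] F [-0.5  0.  -3.8] M [0.06 0.13 0.01] w 51.5 gf 30.0 q7 -1.479
```

View pics/w8.png

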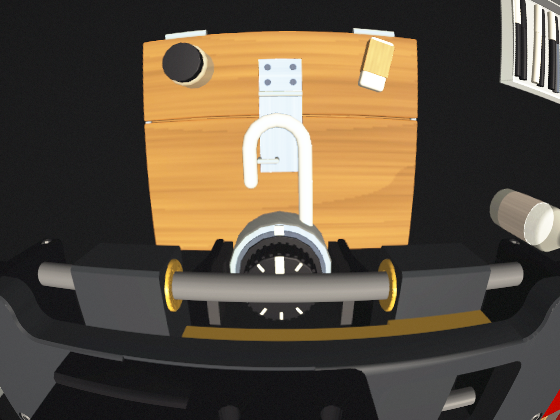

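The open lock is held level about 17 cm above the chest: bow at (278,118), leg end at (251,185), line on the index. The staple is clear at (270,160), and the jar, eraser and bottle have not moved.

```bash
python3 -c "
from bench import ctrl
print(ctrl.close_job())"
```

```text
the job is handed in; nothing more can be done
None
```

The job is handed in at about 20 s: the dial is on its mark, the shackle is fully open and out of the staple, the lock is held level and dial-up about 17 cm above the chest, and the ink jar, eraser, bottle and glass were not touched.

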